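# Find the charged grinding cup by its weight and dock it on the mill drive

### The arm

A 6-joint arm with a two-finger parallel gripper is mounted at the origin on the work surface; the furniture and walls round the work are solid. World frame = base frame: x ahead of the robot, y to its left, z up, the work surface at z = 0. Lengths are in m, angles in degrees, forces in N, time in s.
With the tool pointing down it reaches from about 0.4 to 0.825 m from the base axis. Payload 7 kg.
Tool frame: the origin (TCP) lies midway between the tips of the shut fingers; the grasp point (between the pads) lies 19 mm behind it; z points along the fingers, y is the line along which they close (so a half turn about z gives the same grasp; the last joint's range is limited). The gripper opens to 88 mm and grips with 3 to 60 N. Pads are 19 mm wide; open, the fingers measure 130 mm over their backs; the gripper's body (78 mm by 193 mm) begins 47 mm behind the grasp point.
Start: joints at [86.58, 20.546, 0.682, 0, -70.136, -16.507], TCP at [0.23, 0.635, 0.227] pointing down, gripper open.
Joint ranges: [-176.03, 176.03], [-82.01, 121.73], [-58.28, 71.71], [-173.87, 95.51], [-174.79, -0.11], [-173.66, 173.66]. Speed limits (degrees/s): [136.94, 136.94, 172.46, 180, 180, 180].

### API

Orientations are given as [roll, pitch, yaw] about the fixed x, y, z axes, in that order (R = Rz(yaw) Ry(pitch) Rx(roll)).
In Python, from plant import r gives the robot as it stands. The module is installed in compiled form; this text tells all that it offers.
- The arm moves only by the tool play_rows, never from a script. Its argument "rows" is a list of rows, each an object with "slide": the shift along the tool's x, y, z as a fraction of full scale, a list of three; "delta_rot": the turn, a rotation vector about the tool's x, y, z as a fraction of full scale, a list of three; "fingers": the opening, from -1 (shut) to 1 (fully open). In form: [{"slide": [x, y, z], "delta_rot": [rx, ry, rz], "fingers": fingers}, ...]. A call has 1 to 8 rows; each row shifts and turns the commanded pose from where the row before left it, along the tool's axes as they then stand; what a row does not reach is not made up. Full scale, the value 1, is 0.15 m for a shift and 0.08 rad for a turn. A row lasts 1/8 s, in which the tool goes at most 62.5 mm and 10.7 degrees, less where a joint would pass 70% of its speed; a pose out of reach is approached as far as the arm can. A call with a number of a shift or a turn outside -1 to 1 is refused whole. A call with a gripper value outside its range is refused whole. The fingers move at their own pace and stop on an object; "squeeze" is the grip in N (left out, the last holds). Time passes only in rows, so rows that do not move let the fingers close. It gives the time, the measured TCP pose, the force, the opening and the grip force at its end, in the units of the state.
- r.get_state(): the state, without advancing time (a new reading comes with each control period).
- r.capture(name): name is "side" or "top"; returns a dict with "image" (480x640x3 uint8, blue, green, red), "fx", "fy", "cx", "cy" (pixels), "distortion" ([k1, k2, p1, p2, k3] as OpenCV has them; the pictures are not rectified), "R" (3x3) and "t" (3): a world point X has camera coordinates R X + t. Camera axes: x right, y down, z forward; pixel columns grow to the right and rows downward; lengths in m; the calibration is good to about 2 mm. A picture is of the moment at which its call begins. There is no depth.
- r.close_job(): hands the job in; it is judged then, once.
The state is a dict: "time_s": time; "joints": joint angles; "qd": joint speeds; "joint_torque": joint torques, N m; "tcp_pos": TCP position; "eef_rot": TCP orientation; "contact_force": force on the tool from outside, world axes, zero at the start; "moment": the same for the moment, N m; "gripper_width": finger opening in m; "gripper_force": force on a finger pad.
Only numpy, scipy, OpenCV 4.12 (cv2) and the standard library are available. Lean on these libraries where they do the work, as an engineer would, in place of code of your own. Each camera call takes 0.05 s, during which the arm holds its last target. There are 200 camera calls.

### The job

One of the two closed blue-lidded grinding cups holds the steel puck, the other is empty but for a plastic dummy: lift each in turn to feel which is heavier. Stand the light one upright in the steel tray, and dock the heavy one on the mill: lower it into the round well, press it gently on the spring-loaded drive pins and turn it until the pins snap into the notches of its foot and it sits fully down on the well's floor by itself. Never press hard on the mill, and leave the other things on the bench where they are.

Things in the scene. Friction and masses are not known exactly. Their poses are not given: they have to be found in the camera images.
- cup_a: closed grinding cup, the twin of the other: bright steel, 49 mm across, ribbed blue screw lid, 84 mm tall. Origin: centre of its underside; z up to the lid. Grip the lid: 54 mm across, 60 to 84 mm above the underside, screwed tight. Holds the steel puck or a light dummy: the heavy cup outweighs the other by 1.5 to 5 N; neither weighs over 7 N.
- cup_b: closed grinding cup, the twin of the other: bright steel, 49 mm across, ribbed blue screw lid, 84 mm tall. Origin: centre of its underside; z up to the lid. Grip the lid: 54 mm across, 60 to 84 mm above the underside, screwed tight. Holds the steel puck or a light dummy: the heavy cup outweighs the other by 1.5 to 5 N; neither weighs over 7 N.
- cup_a_foot (a point): centre of the cup's underside, axes as the cup's. The foot is 50 mm across; its lowest 8 mm are six teeth, 9 mm wide and 9 mm deep, 18.5 mm from the axis, one on the cup's x axis and one every 60 degrees, with notches between.
- cup_b_foot (a point): centre of the cup's underside, axes as the cup's. The foot is 50 mm across; its lowest 8 mm are six teeth, 9 mm wide and 9 mm deep, 18.5 mm from the axis, one on the cup's x axis and one every 60 degrees, with notches between.
- mill: low white bench mill, fixed, 152 x 130 mm and 58 mm tall, with a grey control panel along its front (its own -x side) and a bright-rimmed round well in its top, centred over its origin, which lies on the bench; z up. The well is 53 mm across and 18 mm deep, its floor faced with rubber.
- mill_seat (a point): centre of the well's floor, 40 mm over the bench, z up; a docked cup's underside rests on it. Three brass drive pins 7 mm thick, 18.5 mm from the axis, 120 degrees apart, rise 6.5 mm from the floor on a sprung plate: it takes 8 N to start pressing them down and 11 N to sink them flush, so a cup merely set down on them stays 6.5 mm too high.
- mill_mouth (a point): centre of the well's mouth, 58 mm over the bench, z up. The pin plate's angle is unknown; friction (0.25 N m) holds it. A cup pressed lightly on the pins turns over them until they spring up into its notches, within 60 degrees; then the push of 8 to 11 N is gone, the cup sinks freely, and more turning carries the plate along. Play: about 4 degrees either way.
- tray: shallow steel tray for the empty cup, fixed, 100 mm (its x) by 116 mm (its y), 18 mm tall, walls 3 mm thick, open above. Its origin is on the bench under its centre, z axis up.
- tray_floor (a point): centre of the tray's inner floor, 3 mm above the bench, axes as the tray's.
- side_tablet: wall arm of the screen that hangs at the back between cups and mill, on the left of the mill; the screen (260 mm wide, 20 mm thick) faces the robot, its lower edge 140 mm and its top 340 mm over the bench, and swings sideways about an upright hinge at its left end if it is pushed. Keep clear of it or pass above it.
- bottle_0: bystander: brown culture bottle with a white cap, 39 mm across, 119 mm tall, at the back below the screen. Origin at the centre of its underside.
- bottle_1: bystander: second such bottle beside it. Origin at the centre of its underside.
- bottle_2: bystander: third such bottle. Origin at the centre of its underside.
- dish_low: bystander: closed sand-coloured culture dish, 89 mm across, 15 mm tall, at the back left. Origin at the centre of its underside.
- dish_top: bystander: green culture dish of the same size stacked on it. Origin at the centre of its underside.
- tincture: bystander: small dark bottle with a red cap, 36 x 42 mm, 106 mm tall, at the back near the mill. Origin at the centre of its underside.

How it is judged (in metres and radians):
At the end, for the whole second after the job is handed in: the heavier cup (it bears on the mill with its weight, over 3.3 N) stands upright in the well, released, its underside within 2 mm of the well's floor and its axis within 4 mm of the well's, and the lighter cup stands upright (within about 3 degrees) on the floor of the tray; both are at rest (((horizontal distance between cup_a and mill_seat below 0.004 m and z of cup_a in the frame of mill_seat between -0.003 and 0.002 m and angle between each of cup_a, cup_b's own z axis and vertical below 0.06 rad and contact force between cup_a and mill above 3.3 N and linear speed of each of cup_a, cup_b below 0.02 m/s and x of cup_b in the frame of tray_floor between -0.04 and 0.04 m and y of cup_b in the frame of tray_floor between -0.048 and 0.048 m and z of cup_b in the frame of tray_floor below 0.004 m) or (horizontal distance between cup_b and mill_seat below 0.004 m and z of cup_b in the frame of mill_seat between -0.003 and 0.002 m and angle between each of cup_b, cup_a's own z axis and vertical below 0.06 rad and contact force between cup_b and mill above 3.3 N and linear speed of each of cup_b, cup_a below 0.02 m/s and x of cup_a in the frame of tray_floor between -0.04 and 0.04 m and y of cup_a in the frame of tray_floor between -0.048 and 0.048 m and z of cup_a in the frame of tray_floor below 0.004 m))); the robot touches nothing.
It fails at once if a cup is pressed or dropped on the mill with more than 50 N (contact force between any of cup_a, cup_b and mill above 50 N).
It fails at once if a cup is tipped over (more than 45 degrees) (angle between any of cup_a, cup_b's own z axis and vertical above 0.785 rad).
It fails at once if a bystander is moved by more than 20 mm (distance of any of bottle_0, bottle_1, bottle_2, dish_low, dish_top, tincture from where it was at the start of the episode above 0.02 m).
It also fails if it takes over 69 s, if anything falls off the work surface, if the arm or the gripper's body presses on something with over 40 N, if the wrist force passes 120 N, or if a joint passes its speed limit or range.

## Working session

There is one attempt and no reset: what is moved stays moved. The work goes in short steps, Python scripts to look and compute and a tool call to move; the robot and the scene stay as the last step left them, time stands still between calls to the robot, and variables do not carry over. Pictures are saved under pics/ and viewed, at most 10 in all, crops included, and the job is handed in when it is done.

Besides the shell and the picture viewer there is one more tool, called after "Call:" by a JSON object that holds its "op" and its "data". play_rows: Moves the arm, as the interface text tells. Shift numbers are shares of 0.15 m and turn numbers shares of 0.08 rad, none past 1 either way. Its arguments: {"type":"object","properties":{"rows":{"type":"array"},"squeeze":{"type":"number"}},"required":["rows"]}

```bash
mkdir -p pics; python3 - <<'E'
from plant import r
import cv2,pickle
s=r.get_state();print(s)
for n in("side","top"):
    c=r.capture(n);cv2.imwrite(f"pics/{n}0.png",c["image"]);pickle.dump(c,open(n+".pkl","wb"))
    print(n,c["fx"],c["R"],c["t"],c["distortion"])
E
```

```text
{'time_s': 0.0, 'joints': array([ 8.65792245e+01,  2.05910344e+01,  6.33447149e-01, -2.12529220e-02,
       -7.01348815e+01, -1.65076519e+01]), 'qd': array([ 0.10347864,  0.05879997,  0.03095846, -0.06810172,  0.01538254,
       -0.03528122]), 'joint_torque': array([-2.18263383e-03, -5.82717276e+01,  2.93053025e+01,  6.99723065e+00,
        6.76953845e-03, -1.62989627e-04]), 'tcp_pos': array([0.22991436, 0.6341154 , 0.22562116]), 'eef_rot': array([ 1.79905665e+02, -7.12152966e-03, -1.99356596e+01]), 'contact_force': array([-0.3692826 , -0.44037758,  0.34191988]), 'moment': array([ 0.00968856, -0.00501342,  0.00342913]), 'gripper_force': 0.0, 'gripper_width': 0.08747500609111335}
side 598.3906011845198 [[ 0.66290972 -0.748449    0.01935942]
 [-0.43379345 -0.40503384 -0.80484212]
 [ 0.6102245   0.52513968 -0.59317314]] [-0.18526339  0.37773494  0.84659659] [-0.18453309  0.          0.          0.          0.        ]
top 607.5085536408657 [[ 0.43694161 -0.89946386  0.00684134]
 [-0.70769215 -0.34845749 -0.61461305]
 [ 0.55520614  0.26370845 -0.78879909]] [-0.04653658  0.48641532  1.13690003] [-0.14837444  0.          0.          0.          0.        ]
```

View pics/side0.png

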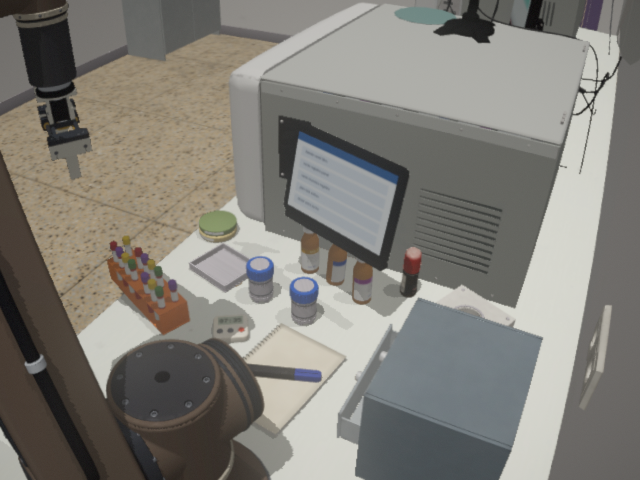

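View pics/top0.png

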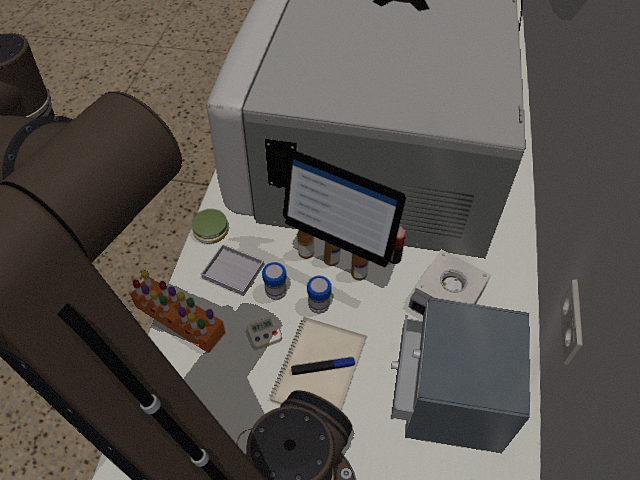

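```bash
python3 - <<'E'
import cv2,numpy as np
t=cv2.imread("pics/top0.png");s=cv2.imread("pics/side0.png")
f=lambda im,x,y,w,h,k:cv2.resize(im[y:y+h,x:x+w],None,fx=k,fy=k,interpolation=cv2.INTER_CUBIC)
a=f(t,195,240,160,75,5)      # 800x375
b=f(t,405,245,90,75,3)
cv2.imwrite("pics/c1.png",a)
cv2.imwrite("pics/c2.png",f(t,400,240,100,75,8))
cv2.imwrite("pics/c3.png",f(s,185,235,160,100,5))
E
```

```text
(no output)
```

View pics/c1.png

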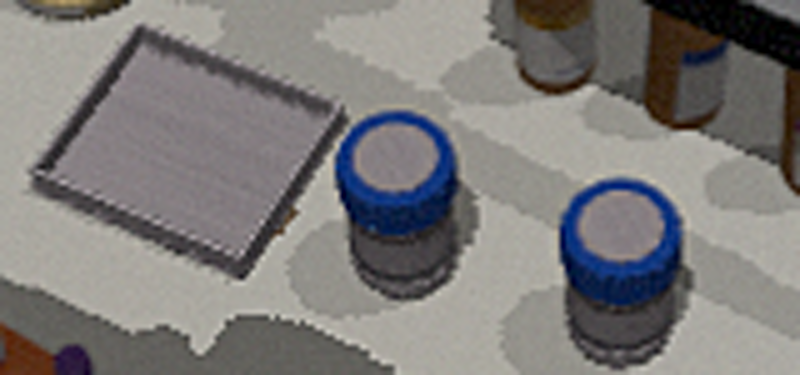

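View pics/c2.png

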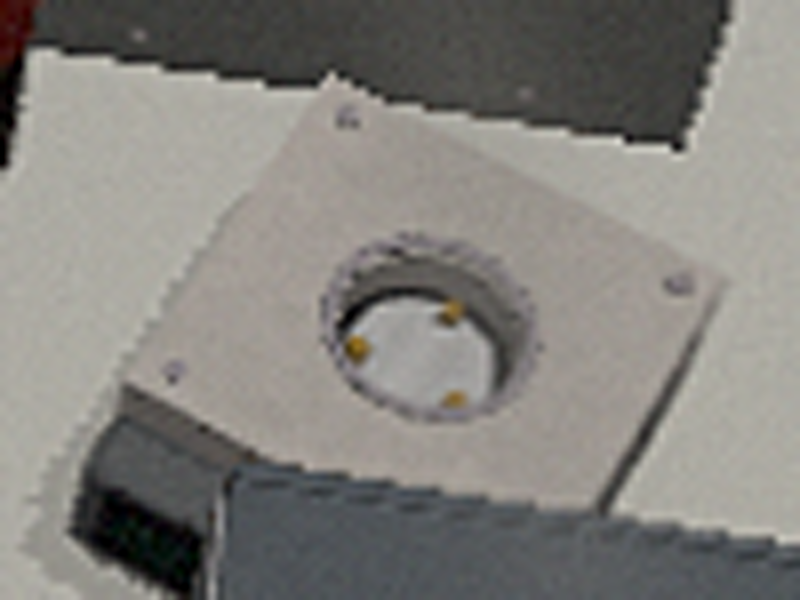

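View pics/c3.png

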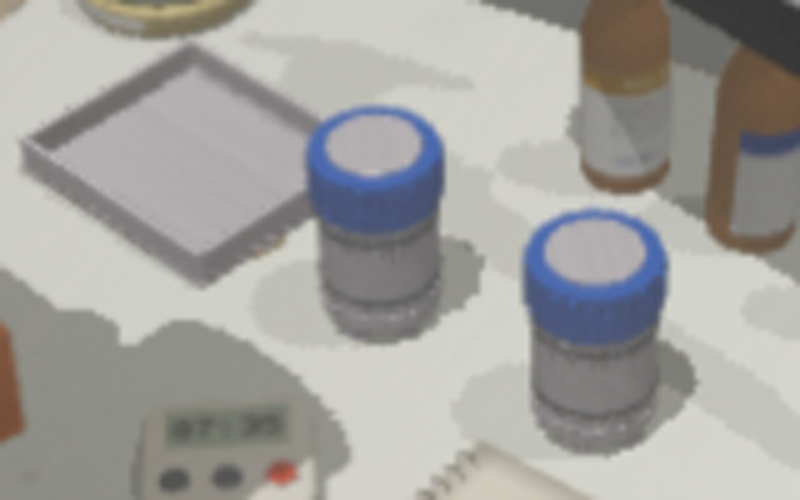

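```bash
cat > h.py <<'E'
import cv2,numpy as np,pickle
def cam(n): return pickle.load(open(n+".pkl","rb"))
def ray(c,uv):
    K=np.array([[c["fx"],0,c["cx"]],[0,c["fy"],c["cy"]],[0,0,1]])
    p=cv2.undistortPoints(np.array([[uv]],float),K,np.array(c["distortion"]))[0,0]
    R=np.array(c["R"]);return -R.T@np.array(c["t"]),R.T@np.array([*p,1])
def at(c,uv,z):
    o,d=ray(c,uv);return (o+d*(z-o[2])/d[2]).round(4)
def tri(u,v):
    A=np.zeros((3,3));b=np.zeros(3)
    for n,x in(("top",u),("side",v)):
        o,d=ray(cam(n),x);d/=np.linalg.norm(d);M=np.eye(3)-np.outer(d,d);A+=M;b+=M@o
    return np.linalg.solve(A,b).round(4)
E
python3 - <<'E'
from h import *
t=cam("top");s=cam("side")
T=lambda x,y,k,ox,oy:((x+.5)/k-.5+ox,(y+.5)/k-.5+oy)
for n,a,b in(("L",(396,158),(373,144)),("R",(620,226),(595,252))):
    u=T(*a,5,195,240);v=T(*b,5,185,235)
    print(n,at(t,u,.084),at(s,v,.084),tri(u,v))
m=lambda x,y:T(x,y,8,400,240)
print("well",at(t,m(431,328),.058),[at(t,m(*p),.058) for p in((320,325),(545,340),(425,232),(435,425))])
print("pins",[at(t,m(*p),.0465) for p in((357,347),(453,310),(456,398))])
print("corn",[at(t,m(*p),.058) for p in((333,78),(728,280),(125,385))])
print("tray",[at(t,T(*p,5,195,240),.018) for p in((145,28),(347,108),(243,278),(35,180))])
print("trayS",[at(s,T(*p,5,185,235),.018) for p in((192,45),(202,285),(22,145))])
# grey box top corners top / side
for n,u,v in(("fl",(408,438),(358,480)),("bl",(426,298),(418,304)),("br",(529,315),(539,350)),("oven fl low",(253,222),(268,228)),("oven fr low",(487,255),(521,305)),("oven top fl",(246,110),(263,82)),
  ("screen lowR",(391,262),(384,262)),("screen lowL",(284,220),(285,214)),("rack",(222,335),(186,310)),("drawer left",(397,415),(340,432))):
    print(n,tri(u,v),at(t,u,0))
E
```

```text
L [0.3912 0.2516 0.084 ] [0.3917 0.2513 0.084 ] [0.3916 0.2516 0.0837]
R [0.4026 0.1459 0.084 ] [0.4028 0.1438 0.084 ] [0.4055 0.1468 0.0802]
well [ 0.5634 -0.1177  0.058 ] [array([ 0.5504, -0.0885,  0.058 ]), array([ 0.5738, -0.1487,  0.058 ]), array([ 0.5947, -0.1055,  0.058 ]), array([ 0.5324, -0.1291,  0.058 ])]
pins [array([ 0.5561, -0.0998,  0.0465]), array([ 0.5806, -0.1209,  0.0465]), array([ 0.5519, -0.1313,  0.0465])]
corn [array([ 0.6359, -0.0631,  0.058 ]), array([ 0.6173, -0.1909,  0.058 ]), array([ 0.5067, -0.0453,  0.058 ])]
tray [array([0.4439, 0.4241, 0.018 ]), array([0.4455, 0.3117, 0.018 ]), array([0.3398, 0.3078, 0.018 ]), array([0.3433, 0.4238, 0.018 ])]
trayS [array([0.4426, 0.4236, 0.018 ]), array([0.3372, 0.2978, 0.018 ]), array([0.3448, 0.4227, 0.018 ])]
fl [ 0.2024 -0.1554 -0.016 ] [ 0.197  -0.1559  0.    ]
bl [ 0.4234 -0.0863  0.1623] [ 0.5301 -0.0719  0.    ]
br [ 0.4762 -0.287   0.1547] [ 0.5911 -0.3073  0.    ]
oven fl low [0.5467 0.3942 0.0178] [0.5521 0.4046 0.    ]
oven fr low [ 0.7014 -0.1696  0.0222] [ 0.7159 -0.167   0.    ]
oven top fl [0.5486 0.3875 0.3758] [0.9246 0.6434 0.    ]
screen lowR [0.4628 0.0099 0.1765] [0.5906 0.0408 0.    ]
screen lowL [0.4926 0.2774 0.1392] [0.593  0.3365 0.    ]
rack [0.2224 0.2837 0.0491] [0.2362 0.3047 0.    ]
drawer left [ 0.195  -0.1203  0.0871] [ 0.2334 -0.117   0.    ]
```

```bash
python3 - <<'E'
from h import *
t=cam("top");s=cam("side")
for u,v in(((391,262),(384,262)),((284,220),(285,214))): print(at(t,u,.14),at(s,v,.14))
E
```

```text
[0.4902 0.0159 0.14  ] [0.5011 0.0356 0.14  ]
[0.4923 0.277  0.14  ] [0.4914 0.2766 0.14  ]
```

Call:
{"op": "play_rows", "data": {"rows": [{"slide": [0, 0, 0], "delta_rot": [0, 0, -0.87], "fingers": 1}, {"slide": [0, 0, 0], "delta_rot": [0, 0, -0.87], "fingers": 1}, {"slide": [0, 0, 0], "delta_rot": [0, 0, -0.87], "fingers": 1}, {"slide": [0, 0, 0], "delta_rot": [0, 0, -0.87], "fingers": 1}, {"slide": [0, 0, 0], "delta_rot": [0, 0, -0.87], "fingers": 1}], "squeeze": 25}}

```text
time_s: 0.72
tcp_pos: [0.23, 0.6343, 0.226]
eef_rot: [179.9, 0.0, 0.1]
contact_force: [0.6, 0.0, 0.3]
gripper_width: 0.0872
gripper_force: 0.0
```

Call:
{"op": "play_rows", "data": {"rows": [{"slide": [0.135, 0.319, 0], "delta_rot": [0, 0, 0], "fingers": 1}, {"slide": [0.135, 0.319, 0], "delta_rot": [0, 0, 0], "fingers": 1}, {"slide": [0.135, 0.319, 0], "delta_rot": [0, 0, 0], "fingers": 1}, {"slide": [0.135, 0.319, 0], "delta_rot": [0, 0, 0], "fingers": 1}, {"slide": [0.135, 0.319, 0], "delta_rot": [0, 0, 0], "fingers": 1}, {"slide": [0.135, 0.319, 0], "delta_rot": [0, 0, 0], "fingers": 1}, {"slide": [0.135, 0.319, 0], "delta_rot": [0, 0, 0], "fingers": 1}, {"slide": [0.135, 0.319, 0], "delta_rot": [0, 0, 0], "fingers": 1}]}}

```text
time_s: 1.72
tcp_pos: [0.3923, 0.2501, 0.2265]
eef_rot: [-180.0, 0.0, 0.0]
contact_force: [0.2, 0.2, 0.7]
gripper_width: 0.0878
gripper_force: 0.0
```

Call:
{"op": "play_rows", "data": {"rows": [{"slide": [-0.005, -0.01, 0.29], "delta_rot": [0, 0, 0], "fingers": 1}, {"slide": [0, 0, 0.29], "delta_rot": [0, 0, 0], "fingers": 1}, {"slide": [0, 0, 0.29], "delta_rot": [0, 0, 0], "fingers": 1}, {"slide": [0, 0, 0.287], "delta_rot": [0, 0, 0], "fingers": 1}, {"slide": [0, 0, 0], "delta_rot": [0, 0, 0], "fingers": 1}, {"slide": [0, 0, 0], "delta_rot": [0, 0, 0], "fingers": 1}]}}

```text
time_s: 2.48
tcp_pos: [0.3919, 0.2539, 0.0542]
eef_rot: [-180.0, -0.0, 0.0]
contact_force: [0.2, -0.4, 0.5]
gripper_width: 0.0878
gripper_force: 0.0
```

Call:
{"op": "play_rows", "data": {"rows": [{"slide": [0, 0, 0], "delta_rot": [0, 0, 0], "fingers": -1}, {"slide": [0, 0, 0], "delta_rot": [0, 0, 0], "fingers": -1}, {"slide": [0, 0, 0], "delta_rot": [0, 0, 0], "fingers": -1}, {"slide": [0, 0, 0], "delta_rot": [0, 0, 0], "fingers": -1}]}}

```text
time_s: 2.98
tcp_pos: [0.3913, 0.2529, 0.0533]
eef_rot: [180.0, 0.0, 0.0]
contact_force: [0.0, -3.6, 3.8]
gripper_width: 0.0534
gripper_force: 20.7
```

Call:
{"op": "play_rows", "data": {"rows": [{"slide": [0, 0, -0.1], "delta_rot": [0, 0, 0], "fingers": -1}, {"slide": [0, 0, -0.3], "delta_rot": [0, 0, 0], "fingers": -1}, {"slide": [0, 0, 0], "delta_rot": [0, 0, 0], "fingers": -1}, {"slide": [0, 0, 0], "delta_rot": [0, 0, 0], "fingers": -1}, {"slide": [0, 0, 0], "delta_rot": [0, 0, 0], "fingers": -1}, {"slide": [0, 0, 0], "delta_rot": [0, 0, 0], "fingers": -1}]}}

```text
time_s: 3.72
tcp_pos: [0.3909, 0.2527, 0.112]
eef_rot: [179.9, 0.1, 0.0]
contact_force: [-0.3, -0.2, -5.1]
gripper_width: 0.0529
gripper_force: 25.0
```

Call:
{"op": "play_rows", "data": {"rows": [{"slide": [0, 0, 0], "delta_rot": [0, 0, 0], "fingers": -1}]}}

```text
time_s: 3.85
tcp_pos: [0.3912, 0.2531, 0.1125]
eef_rot: [179.9, 0.0, 0.0]
contact_force: [-0.9, -1.3, -4.6]
gripper_width: 0.0529
gripper_force: 25.0
```

Call:
{"op": "play_rows", "data": {"rows": [{"slide": [0, 0, 0], "delta_rot": [0, 0, 0], "fingers": -1}]}}

```text
time_s: 3.98
tcp_pos: [0.3913, 0.2532, 0.1128]
eef_rot: [180.0, 0.0, 0.0]
contact_force: [0.2, -0.8, -4.8]
gripper_width: 0.0532
gripper_force: 25.0
```

Call:
{"op": "play_rows", "data": {"rows": [{"slide": [0, 0, 0.25], "delta_rot": [0, 0, 0], "fingers": -1}, {"slide": [0, 0, 0.1], "delta_rot": [0, 0, 0], "fingers": -1}, {"slide": [0, 0, 0.04], "delta_rot": [0, 0, 0], "fingers": -1}, {"slide": [0, 0, 0.005], "delta_rot": [0, 0, 0], "fingers": -1}, {"slide": [0, 0, 0], "delta_rot": [0, 0, 0], "fingers": -1}]}}

```text
time_s: 4.6
tcp_pos: [0.3918, 0.2538, 0.0544]
eef_rot: [-179.9, -0.0, 0.0]
contact_force: [-0.3, 0.5, -5.4]
gripper_width: 0.0531
gripper_force: 25.0
```

Call:
{"op": "play_rows", "data": {"rows": [{"slide": [0, 0, 0], "delta_rot": [0, 0, 0], "fingers": 1}, {"slide": [0, 0, 0], "delta_rot": [0, 0, 0], "fingers": 1}, {"slide": [0, 0, 0], "delta_rot": [0, 0, 0], "fingers": 1}, {"slide": [0, 0, -0.3], "delta_rot": [0, 0, 0], "fingers": 1}, {"slide": [0, 0, -0.3], "delta_rot": [0, 0, 0], "fingers": 1}, {"slide": [0.03, 0.35, 0], "delta_rot": [0, 0, 0], "fingers": 1}, {"slide": [0.05, 0.36, 0], "delta_rot": [0, 0, 0], "fingers": 1}, {"slide": [0, 0, 0], "delta_rot": [0, 0, 0], "fingers": 1}]}}

```text
time_s: 5.6
tcp_pos: [0.4031, 0.1441, 0.1441]
eef_rot: [-180.0, -0.0, -0.2]
contact_force: [-0.1, 0.3, -0.2]
gripper_width: 0.0876
gripper_force: 0.0
```

Call:
{"op": "play_rows", "data": {"rows": [{"slide": [0, 0, 0.2], "delta_rot": [0, 0, 0], "fingers": 1}, {"slide": [0, 0, 0.2], "delta_rot": [0, 0, 0], "fingers": 1}, {"slide": [0, 0, 0.2], "delta_rot": [0, 0, 0], "fingers": 1}, {"slide": [0, 0, 0], "delta_rot": [0, 0, 0], "fingers": 1}, {"slide": [0, 0, 0], "delta_rot": [0, 0, 0], "fingers": -1}, {"slide": [0, 0, 0], "delta_rot": [0, 0, 0], "fingers": -1}, {"slide": [0, 0, 0], "delta_rot": [0, 0, 0], "fingers": -1}, {"slide": [0, 0, 0], "delta_rot": [0, 0, 0], "fingers": -1}]}}

```text
time_s: 6.6
tcp_pos: [0.4035, 0.1468, 0.0543]
eef_rot: [-180.0, -0.0, 0.0]
contact_force: [-0.5, -1.8, 1.8]
gripper_width: 0.0532
gripper_force: 23.5
```

Call:
{"op": "play_rows", "data": {"rows": [{"slide": [0, 0, -0.1], "delta_rot": [0, 0, 0], "fingers": -1}, {"slide": [0, 0, -0.3], "delta_rot": [0, 0, 0], "fingers": -1}, {"slide": [0, 0, 0], "delta_rot": [0, 0, 0], "fingers": -1}, {"slide": [0, 0, 0], "delta_rot": [0, 0, 0], "fingers": -1}, {"slide": [0, 0, 0], "delta_rot": [0, 0, 0], "fingers": -1}, {"slide": [0, 0, 0], "delta_rot": [0, 0, 0], "fingers": -1}]}}

```text
time_s: 7.35
tcp_pos: [0.403, 0.1464, 0.1129]
eef_rot: [179.9, 0.1, 0.0]
contact_force: [0.4, -0.2, -1.7]
gripper_width: 0.053
gripper_force: 25.0
```

Call:
{"op": "play_rows", "data": {"rows": [{"slide": [0, 0, 0], "delta_rot": [0, 0, 0], "fingers": -1}]}}

```text
time_s: 7.48
tcp_pos: [0.4032, 0.1466, 0.1133]
eef_rot: [180.0, 0.0, 0.0]
contact_force: [0.1, 0.6, -2.4]
gripper_width: 0.0533
gripper_force: 25.0
```

Call:
{"op": "play_rows", "data": {"rows": [{"slide": [0, 0, 0], "delta_rot": [0, 0, 0], "fingers": -1}]}}

```text
time_s: 7.6
tcp_pos: [0.4033, 0.1467, 0.1135]
eef_rot: [180.0, 0.0, 0.0]
contact_force: [-0.9, 0.8, -2.0]
gripper_width: 0.0528
gripper_force: 25.0
```

Call:
{"op": "play_rows", "data": {"rows": [{"slide": [0, 0, -0.26], "delta_rot": [0, 0, 0], "fingers": -1}, {"slide": [0, 0, -0.26], "delta_rot": [0, 0, 0], "fingers": -1}, {"slide": [-0.015, -0.3, 0], "delta_rot": [0, 0, 0], "fingers": -1}, {"slide": [-0.015, -0.3, 0], "delta_rot": [0, 0, 0], "fingers": -1}, {"slide": [-0.015, -0.3, 0], "delta_rot": [0, 0, 0], "fingers": -1}, {"slide": [-0.015, -0.3, 0], "delta_rot": [0, 0, 0], "fingers": -1}, {"slide": [-0.01, -0.3, 0], "delta_rot": [0, 0, 0], "fingers": -1}, {"slide": [0, 0, 0], "delta_rot": [0, 0, 0], "fingers": -1}]}}

```text
time_s: 8.6
tcp_pos: [0.3927, 0.3745, 0.191]
eef_rot: [180.0, 0.0, 0.1]
contact_force: [-1.1, 0.1, -2.2]
gripper_width: 0.0531
gripper_force: 25.0
```

Call:
{"op": "play_rows", "data": {"rows": [{"slide": [0, 0, 0.25], "delta_rot": [0, 0, 0], "fingers": -1}, {"slide": [0, 0, 0.25], "delta_rot": [0, 0, 0], "fingers": -1}, {"slide": [0, 0, 0.25], "delta_rot": [0, 0, 0], "fingers": -1}, {"slide": [0, 0, 0.1], "delta_rot": [0, 0, 0], "fingers": -1}, {"slide": [0, 0, 0], "delta_rot": [0, 0, 0], "fingers": -1}, {"slide": [0, 0, 0], "delta_rot": [0, 0, 0], "fingers": -1}]}}

```text
time_s: 9.35
tcp_pos: [0.3935, 0.3726, 0.0657]
eef_rot: [-179.9, -0.1, 0.0]
contact_force: [0.2, 0.5, -1.4]
gripper_width: 0.0533
gripper_force: 25.0
```

Call:
{"op": "play_rows", "data": {"rows": [{"slide": [0, 0, 0.04], "delta_rot": [0, 0, 0], "fingers": -1}, {"slide": [0, 0, 0.013], "delta_rot": [0, 0, 0], "fingers": -1}, {"slide": [0, 0, 0], "delta_rot": [0, 0, 0], "fingers": -1}]}}

```text
time_s: 9.72
tcp_pos: [0.3933, 0.3721, 0.0572]
eef_rot: [-180.0, -0.1, 0.0]
contact_force: [-0.3, -2.5, 4.8]
gripper_width: 0.0528
gripper_force: 25.0
```

Call:
{"op": "play_rows", "data": {"rows": [{"slide": [0, 0, 0], "delta_rot": [0, 0, 0], "fingers": 1}, {"slide": [0, 0, 0], "delta_rot": [0, 0, 0], "fingers": 1}, {"slide": [0, 0, 0], "delta_rot": [0, 0, 0], "fingers": 1}, {"slide": [0, 0, -0.29], "delta_rot": [0, 0, 0], "fingers": 1}, {"slide": [0, 0, -0.29], "delta_rot": [0, 0, 0], "fingers": 1}, {"slide": [-0.01, 0.265, 0], "delta_rot": [0, 0, 0], "fingers": 1}, {"slide": [0, 0.265, 0], "delta_rot": [0, 0, 0], "fingers": 1}, {"slide": [0, 0.265, 0], "delta_rot": [0, 0, 0], "fingers": 1}]}}

```text
time_s: 10.72
tcp_pos: [0.3912, 0.2514, 0.1434]
eef_rot: [-180.0, -0.0, 0.0]
contact_force: [0.1, -0.3, 0.6]
gripper_width: 0.0878
gripper_force: 0.0
```

Call:
{"op": "play_rows", "data": {"rows": [{"slide": [0, 0, 0.2], "delta_rot": [0, 0, 0], "fingers": 1}, {"slide": [0, 0, 0.2], "delta_rot": [0, 0, 0], "fingers": 1}, {"slide": [0, 0, 0.19], "delta_rot": [0, 0, 0], "fingers": 1}, {"slide": [0, 0, 0], "delta_rot": [0, 0, 0], "fingers": 1}, {"slide": [0, 0, 0], "delta_rot": [0, 0, 0], "fingers": 1}]}}

```text
time_s: 11.35
tcp_pos: [0.3918, 0.253, 0.0556]
eef_rot: [-180.0, -0.0, 0.0]
contact_force: [0.2, 1.0, 0.7]
gripper_width: 0.0872
gripper_force: 0.0
```

```bash
python3 - <<'E'
from plant import r
import cv2,pickle
a=[]
for n in("side","top"):
    c=r.capture(n);cv2.imwrite(f"pics/{n}1.png",c["image"]);a.append(c["image"][200:340,180:360] if n=="top" else c["image"][200:340,150:330])
import numpy as np
cv2.imwrite("pics/v1.png",cv2.resize(np.hstack(a),None,fx=2.2,fy=2.2,interpolation=2))
print(r.get_state()["tcp_pos"])
E
```

```text
[0.39195406 0.25332646 0.05598547]
```

View pics/v1.png

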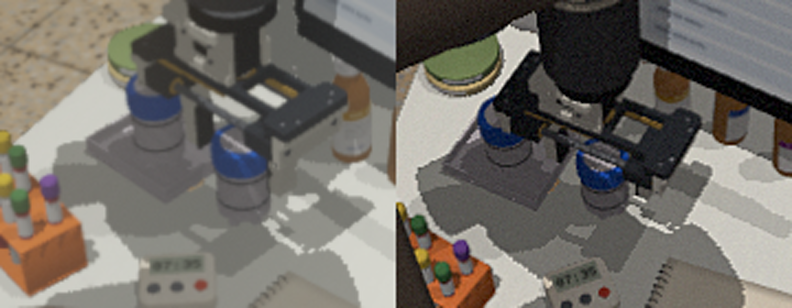

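Call:
{"op": "play_rows", "data": {"rows": [{"slide": [0, 0, 0.016], "delta_rot": [0, 0, 0], "fingers": 1}, {"slide": [0, 0, 0], "delta_rot": [0, 0, 0], "fingers": 1}, {"slide": [0, 0, 0], "delta_rot": [0, 0, 0], "fingers": -1}, {"slide": [0, 0, 0], "delta_rot": [0, 0, 0], "fingers": -1}, {"slide": [0, 0, 0], "delta_rot": [0, 0, 0], "fingers": -1}, {"slide": [0, 0, 0], "delta_rot": [0, 0, 0], "fingers": -1}], "squeeze": 40}}

```text
time_s: 12.2
tcp_pos: [0.3914, 0.2526, 0.0524]
eef_rot: [180.0, 0.0, 0.0]
contact_force: [-0.5, 1.7, -0.5]
gripper_width: 0.0533
gripper_force: 15.0
```

Call:
{"op": "play_rows", "data": {"rows": [{"slide": [0, 0, -0.15], "delta_rot": [0, 0, 0], "fingers": -1}, {"slide": [0, 0, -0.3], "delta_rot": [0, 0, 0], "fingers": -1}, {"slide": [0, 0, -0.3], "delta_rot": [0, 0, 0], "fingers": -1}, {"slide": [0, 0, -0.3], "delta_rot": [0, 0, 0], "fingers": -1}, {"slide": [0, 0, -0.28], "delta_rot": [0, 0, 0], "fingers": -1}, {"slide": [0, 0, 0], "delta_rot": [0, 0, 0], "fingers": -1}]}}

```text
time_s: 12.95
tcp_pos: [0.3922, 0.2536, 0.2545]
eef_rot: [-179.8, -0.2, 0.0]
contact_force: [0.2, 1.4, -4.9]
gripper_width: 0.0528
gripper_force: 40.0
```

Call:
{"op": "play_rows", "data": {"rows": [{"slide": [0.022, 0.314, 0], "delta_rot": [0, 0, 0], "fingers": -1}, {"slide": [0.022, 0.314, 0], "delta_rot": [0, 0, 0], "fingers": -1}, {"slide": [0.022, 0.314, 0], "delta_rot": [0, 0, 0], "fingers": -1}, {"slide": [0.022, 0.314, 0], "delta_rot": [0, 0, 0], "fingers": -1}, {"slide": [0.022, 0.314, 0], "delta_rot": [0, 0, 0], "fingers": -1}, {"slide": [0.022, 0.314, 0], "delta_rot": [0, 0, 0], "fingers": -1}, {"slide": [0.077, 0.273, 0], "delta_rot": [0, 0, 0], "fingers": -1}, {"slide": [0.077, 0.273, 0], "delta_rot": [0, 0, 0], "fingers": -1}]}}

```text
time_s: 13.95
tcp_pos: [0.4332, -0.1133, 0.25]
eef_rot: [-180.0, 0.2, -0.0]
contact_force: [0.9, 1.2, -4.7]
gripper_width: 0.0532
gripper_force: 40.0
```

Call:
{"op": "play_rows", "data": {"rows": [{"slide": [0.285, 0.012, 0], "delta_rot": [0, 0, 0], "fingers": -1}, {"slide": [0.285, 0.012, 0], "delta_rot": [0, 0, 0], "fingers": -1}, {"slide": [0.285, 0.012, 0], "delta_rot": [0, 0, 0], "fingers": -1}, {"slide": [0, 0, 0], "delta_rot": [0, 0, 0], "fingers": -1}, {"slide": [0, 0, 0], "delta_rot": [0, 0, 0], "fingers": -1}]}}

```text
time_s: 14.58
tcp_pos: [0.5613, -0.1172, 0.2494]
eef_rot: [-180.0, 0.3, -0.0]
contact_force: [0.4, 0.2, -4.5]
gripper_width: 0.0526
gripper_force: 40.0
```

Call:
{"op": "play_rows", "data": {"rows": [{"slide": [0.01, 0, 0.29], "delta_rot": [0, 0, 0], "fingers": -1}, {"slide": [0, 0, 0.29], "delta_rot": [0, 0, 0], "fingers": -1}, {"slide": [0, 0, 0.28], "delta_rot": [0, 0, 0], "fingers": -1}, {"slide": [0, 0, 0], "delta_rot": [0, 0, 0], "fingers": -1}, {"slide": [0, 0, 0], "delta_rot": [0, 0, 0], "fingers": -1}, {"slide": [0, 0, 0], "delta_rot": [0, 0, 0], "fingers": -1}]}}

```text
time_s: 15.32
tcp_pos: [0.5654, -0.1172, 0.1252]
eef_rot: [-180.0, -0.2, 0.0]
contact_force: [-0.3, -0.8, -4.9]
gripper_width: 0.0531
gripper_force: 40.0
```

```bash
python3 - <<'E'
from plant import r
import cv2,pickle
import numpy as np
a=[]
for n in("side","top"):
    c=r.capture(n);cv2.imwrite(f"pics/{n}2.png",c["image"]);a.append(c["image"][230:330,400:500] if n=="top" else c["image"][230:330,420:520])
cv2.imwrite("pics/v2.png",cv2.resize(np.hstack(a),None,fx=4,fy=4,interpolation=2))
s=r.get_state();print(s["tcp_pos"],s["eef_rot"],s["joints"])
E
```

```text
[ 0.56498791 -0.11724475  0.12463142] [-1.79986081e+02 -1.65403413e-01  1.85674067e-02] [ 7.69648706e+00  1.62966163e+01 -1.98698619e+01  1.03087258e-02
 -5.36677421e+01  8.23160049e+01]
```

View pics/v2.png

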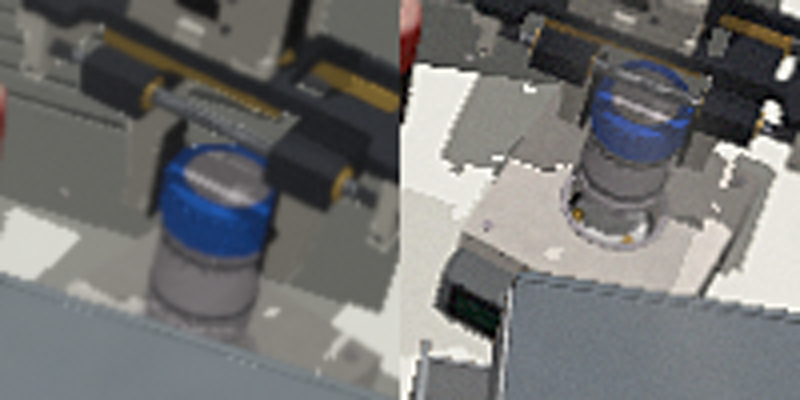

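```bash
python3 - <<'E'
from h import *
c=cam("top");K=np.array([[c["fx"],0,c["cx"]],[0,c["fy"],c["cy"]],[0,0,1]])
P=lambda X:cv2.projectPoints(np.array([X],float),cv2.Rodrigues(np.array(c["R"]))[0],np.array(c["t"]),K,np.array(c["distortion"]))[0][0,0].round(2)
for z in(.072,.08,.1,.12,.132,.156):print(z,P((.565,-.1172,z)))
im=cv2.imread("pics/top2.png")
print("well",P((.5632,-.1177,.058)))
for row in(262,264,270,272,274,276):
    print(row,im[row,440:475].astype(int).sum(1)//3)
E
```

```text
0.072 [454.6  276.48]
0.08 [455.25 274.47]
0.1 [456.91 269.35]
0.12 [458.6  264.11]
0.132 [459.63 260.9 ]
0.156 [461.74 254.36]
well [453.43 280.63]
262 [134 134 122 127 129 101 129  77  45  66  67  67  71  72  77  85 104 103
  99 104 109 111  97  80  72  75  71  71  67  65  69  60  46  49  46]
264 [131 127 130 130 127 130 114  69  83  71  64  66  77  75  75  78  72  86
  96  81  83  95  93  92  85  95  81  71  73  71  64  49  47 102  99]
270 [117 119 122 130 115  73  84  95  96  97  99 102 108  91  74  79  91  97
  82  88  86  90  89  83  84  84  91 106 116  70  59 100  98  97  96]
272 [191 191 193  94  69  75  64  92 100 102  98 102 103 109 103 103 116 106
  91  88  89  98 105 111 114 107 101 119 137 136 138 137 128 105 108]
274 [188 180 159 166  92 130  76  68 101 107 100 101 104 109 104 108 109 109
 113 113 113 108 113 109 107 105  90 120 132 132 132 128 132 128 133]
276 [180 153 138  87  91  94 133  76  56  74 100 105 106 109 106 109 109 111
 107 113 113 110 108 108 104  80 122 138 129 130 129 130 131 127 127]
```

Call:
{"op": "play_rows", "data": {"rows": [{"slide": [0, 0, 0.07], "delta_rot": [0, 0, 0], "fingers": -1}, {"slide": [0, 0, 0], "delta_rot": [0, 0, 0], "fingers": -1}, {"slide": [0, 0, 0], "delta_rot": [0, 0, 0], "fingers": -1}, {"slide": [0, 0, 0], "delta_rot": [0, 0, 0], "fingers": -1}]}}

```text
time_s: 15.92
tcp_pos: [0.5643, -0.1173, 0.1125]
eef_rot: [180.0, -0.0, 0.0]
contact_force: [-1.1, 0.3, -6.0]
gripper_width: 0.0529
gripper_force: 40.0
```

Call:
{"op": "play_rows", "data": {"rows": [{"slide": [0, 0, 0], "delta_rot": [0, 0, 0], "fingers": -1}]}}

```text
time_s: 16.05
tcp_pos: [0.5642, -0.1173, 0.1125]
eef_rot: [-180.0, -0.0, 0.0]
contact_force: [-0.1, -1.1, -5.2]
gripper_width: 0.053
gripper_force: 40.0
```

Call:
{"op": "play_rows", "data": {"rows": [{"slide": [0, 0, 0], "delta_rot": [0, 0, 0], "fingers": -1}]}}

```text
time_s: 16.18
tcp_pos: [0.5642, -0.1173, 0.1125]
eef_rot: [-180.0, -0.0, 0.0]
contact_force: [0.4, -0.0, -5.8]
gripper_width: 0.0526
gripper_force: 40.0
```

Call:
{"op": "play_rows", "data": {"rows": [{"slide": [-0.007, 0, 0], "delta_rot": [0, 0, 0], "fingers": -1}, {"slide": [0, 0, 0.01], "delta_rot": [0, 0, 0], "fingers": -1}, {"slide": [0, 0, 0.01], "delta_rot": [0, 0, 0], "fingers": -1}, {"slide": [0, 0, 0], "delta_rot": [0, 0, 0], "fingers": -1}, {"slide": [0, 0, 0], "delta_rot": [0, 0, 0], "fingers": -1}]}}

```text
time_s: 16.8
tcp_pos: [0.5631, -0.1173, 0.1094]
eef_rot: [180.0, 0.0, 0.0]
contact_force: [0.8, -0.0, -4.3]
gripper_width: 0.0529
gripper_force: 40.0
```

Call:
{"op": "play_rows", "data": {"rows": [{"slide": [0, 0, 0.01], "delta_rot": [0, 0, 0], "fingers": -1}, {"slide": [0, 0, 0], "delta_rot": [0, 0, 0], "fingers": -1}, {"slide": [0, 0, 0], "delta_rot": [0, 0, 0], "fingers": -1}]}}

```text
time_s: 17.18
tcp_pos: [0.5631, -0.1173, 0.1079]
eef_rot: [180.0, 0.0, 0.0]
contact_force: [-0.3, 0.2, -5.0]
gripper_width: 0.0529
gripper_force: 40.0
```

Call:
{"op": "play_rows", "data": {"rows": [{"slide": [0, 0, 0.01], "delta_rot": [0, 0, 0], "fingers": -1}, {"slide": [0, 0, 0.01], "delta_rot": [0, 0, 0], "fingers": -1}, {"slide": [0, 0, 0], "delta_rot": [0, 0, 0], "fingers": -1}, {"slide": [0, 0, 0], "delta_rot": [0, 0, 0], "fingers": -1}]}}

```text
time_s: 17.68
tcp_pos: [0.5631, -0.1173, 0.1049]
eef_rot: [180.0, 0.0, 0.0]
contact_force: [0.1, 0.0, -5.7]
gripper_width: 0.0529
gripper_force: 40.0
```

Call:
{"op": "play_rows", "data": {"rows": [{"slide": [0, 0, 0.01], "delta_rot": [0, 0, 0], "fingers": -1}, {"slide": [0, 0, 0.01], "delta_rot": [0, 0, 0], "fingers": -1}, {"slide": [0, 0, 0], "delta_rot": [0, 0, 0], "fingers": -1}, {"slide": [0, 0, 0], "delta_rot": [0, 0, 0], "fingers": -1}]}}

```text
time_s: 18.18
tcp_pos: [0.5631, -0.1174, 0.1019]
eef_rot: [180.0, 0.0, 0.0]
contact_force: [0.5, -1.1, -5.4]
gripper_width: 0.0529
gripper_force: 40.0
```

Inside the well. Now down onto the pins in 1 mm steps.

Call:
{"op": "play_rows", "data": {"rows": [{"slide": [0, 0, 0.01], "delta_rot": [0, 0, 0], "fingers": -1}, {"slide": [0, 0, 0], "delta_rot": [0, 0, 0], "fingers": -1}, {"slide": [0, 0, 0], "delta_rot": [0, 0, 0], "fingers": -1}]}}

```text
time_s: 18.55
tcp_pos: [0.5631, -0.1174, 0.1004]
eef_rot: [180.0, 0.0, 0.0]
contact_force: [-0.2, -1.3, -5.7]
gripper_width: 0.0526
gripper_force: 40.0
```

Call:
{"op": "play_rows", "data": {"rows": [{"slide": [0, 0, 0.008], "delta_rot": [0, 0, 0], "fingers": -1}, {"slide": [0, 0, 0], "delta_rot": [0, 0, 0], "fingers": -1}, {"slide": [0, 0, 0], "delta_rot": [0, 0, 0], "fingers": -1}]}}

```text
time_s: 18.92
tcp_pos: [0.5631, -0.1173, 0.0992]
eef_rot: [180.0, -0.0, 0.0]
contact_force: [0.3, -1.6, -5.9]
gripper_width: 0.0532
gripper_force: 40.0
```

Call:
{"op": "play_rows", "data": {"rows": [{"slide": [0, 0.002, 0.008], "delta_rot": [0, 0, 0], "fingers": -1}, {"slide": [0, 0, 0], "delta_rot": [0, 0, 0], "fingers": -1}, {"slide": [0, 0, 0], "delta_rot": [0, 0, 0], "fingers": -1}]}}

```text
time_s: 19.3
tcp_pos: [0.5629, -0.1175, 0.0979]
eef_rot: [-180.0, 0.0, 0.0]
contact_force: [0.2, -0.4, -6.0]
gripper_width: 0.0529
gripper_force: 40.0
```

Call:
{"op": "play_rows", "data": {"rows": [{"slide": [0, 0, 0.007], "delta_rot": [0, 0, 0], "fingers": -1}, {"slide": [0, 0, 0], "delta_rot": [0, 0, 0], "fingers": -1}, {"slide": [0, 0, 0], "delta_rot": [0, 0, 0], "fingers": -1}]}}

```text
time_s: 19.68
tcp_pos: [0.563, -0.1176, 0.0969]
eef_rot: [-180.0, 0.0, 0.0]
contact_force: [-0.8, 0.3, -5.2]
gripper_width: 0.0527
gripper_force: 40.0
```

Call:
{"op": "play_rows", "data": {"rows": [{"slide": [0, 0, 0.007], "delta_rot": [0, 0, 0], "fingers": -1}, {"slide": [0, 0, 0], "delta_rot": [0, 0, 0], "fingers": -1}, {"slide": [0, 0, 0], "delta_rot": [0, 0, 0], "fingers": -1}]}}

```text
time_s: 20.05
tcp_pos: [0.5631, -0.1176, 0.0959]
eef_rot: [-180.0, 0.0, 0.0]
contact_force: [0.2, 0.1, -4.7]
gripper_width: 0.0528
gripper_force: 40.0
```

Call:
{"op": "play_rows", "data": {"rows": [{"slide": [0, 0, 0.007], "delta_rot": [0, 0, 0], "fingers": -1}, {"slide": [0, 0, 0], "delta_rot": [0, 0, 0], "fingers": -1}, {"slide": [0, 0, 0], "delta_rot": [0, 0, 0], "fingers": -1}]}}

```text
time_s: 20.42
tcp_pos: [0.5631, -0.1176, 0.0948]
eef_rot: [-180.0, 0.0, 0.0]
contact_force: [-0.2, -0.0, -5.4]
gripper_width: 0.0529
gripper_force: 40.0
```

Call:
{"op": "play_rows", "data": {"rows": [{"slide": [0, 0, 0.006], "delta_rot": [0, 0, 0], "fingers": -1}, {"slide": [0, 0, 0], "delta_rot": [0, 0, 0], "fingers": -1}, {"slide": [0, 0, 0], "delta_rot": [0, 0, 0], "fingers": -1}]}}

```text
time_s: 20.8
tcp_pos: [0.563, -0.1176, 0.0939]
eef_rot: [-180.0, 0.0, 0.0]
contact_force: [0.6, -0.1, -5.7]
gripper_width: 0.0531
gripper_force: 40.0
```

Call:
{"op": "play_rows", "data": {"rows": [{"slide": [0, 0, 0.005], "delta_rot": [0, 0, 0], "fingers": -1}, {"slide": [0, 0, 0], "delta_rot": [0, 0, 0], "fingers": -1}, {"slide": [0, 0, 0], "delta_rot": [0, 0, 0], "fingers": -1}]}}

```text
time_s: 21.18
tcp_pos: [0.563, -0.1176, 0.0932]
eef_rot: [180.0, 0.0, 0.0]
contact_force: [0.1, 0.2, -4.5]
gripper_width: 0.053
gripper_force: 40.0
```

Call:
{"op": "play_rows", "data": {"rows": [{"slide": [0, 0, 0.005], "delta_rot": [0, 0, 0], "fingers": -1}, {"slide": [0, 0, 0], "delta_rot": [0, 0, 0], "fingers": -1}, {"slide": [0, 0, 0], "delta_rot": [0, 0, 0], "fingers": -1}]}}

```text
time_s: 21.55
tcp_pos: [0.5631, -0.1177, 0.0926]
eef_rot: [180.0, -0.0, 0.0]
contact_force: [-0.6, -0.1, -2.7]
gripper_width: 0.0532
gripper_force: 40.0
```

Call:
{"op": "play_rows", "data": {"rows": [{"slide": [0, 0, 0.005], "delta_rot": [0, 0, 0], "fingers": -1}, {"slide": [0, 0, 0], "delta_rot": [0, 0, 0], "fingers": -1}, {"slide": [0, 0, 0], "delta_rot": [0, 0, 0], "fingers": -1}]}}

```text
time_s: 21.92
tcp_pos: [0.5633, -0.1177, 0.0926]
eef_rot: [180.0, -0.0, 0.0]
contact_force: [-3.3, 1.3, 5.3]
gripper_width: 0.0531
gripper_force: 40.0
```

Call:
{"op": "play_rows", "data": {"rows": [{"slide": [0, 0, -0.005], "delta_rot": [0, 0, 0], "fingers": -1}, {"slide": [0, 0, 0], "delta_rot": [0, 0, 0], "fingers": -0.1}, {"slide": [0, 0, 0], "delta_rot": [0, 0, 0], "fingers": 1}, {"slide": [0, 0, 0], "delta_rot": [0, 0, 0], "fingers": 1}, {"slide": [0, 0, 0], "delta_rot": [0, 0, 0], "fingers": 1}, {"slide": [0, 0, -0.2], "delta_rot": [0, 0, 0], "fingers": 1}, {"slide": [0, 0, -0.3], "delta_rot": [0, 0, 0], "fingers": 1}, {"slide": [0, 0, -0.4], "delta_rot": [0, 0, 0], "fingers": 1}]}}

```text
time_s: 22.92
tcp_pos: [0.5623, -0.1176, 0.2277]
eef_rot: [180.0, 0.2, 0.0]
contact_force: [2.1, -0.1, 1.2]
gripper_width: 0.0876
gripper_force: 0.0
```

Call:
{"op": "play_rows", "data": {"rows": [{"slide": [0, 0, -0.3], "delta_rot": [0, 0, 0], "fingers": 1}, {"slide": [0, 0, 0], "delta_rot": [0, 0, 0], "fingers": 1}]}}

```text
time_s: 23.18
tcp_pos: [0.5651, -0.1178, 0.277]
eef_rot: [-180.0, -0.5, 0.0]
contact_force: [-0.4, 0.5, -0.5]
gripper_width: 0.0874
gripper_force: 0.0
```

```bash
python3 - <<'E'
from plant import r
from h import *
c=r.capture("top");t=c["image"];s=r.capture("side")["image"]
cv2.imwrite("pics/top3.png",t);cv2.imwrite("pics/side3.png",s)
K=np.array([[c["fx"],0,c["cx"]],[0,c["fy"],c["cy"]],[0,0,1]])
P=lambda X:cv2.projectPoints(np.array([X],float),cv2.Rodrigues(np.array(c["R"]))[0],np.array(c["t"]),K,np.array(c["distortion"]))[0][0,0]
for z in(.124,.1305): print(z,(P((.563,-.1176,z))-(400,235))*8, [((P((.563+.027*np.cos(a),-.1176+.027*np.sin(a),z))-(400,235))*8).round() for a in np.radians([65,155,245,335])])
cv2.imwrite("pics/v3.png",cv2.resize(t[235:305,400:500],None,fx=8,fy=8,interpolation=2))
print(r.get_state()["tcp_pos"])
E
```

```text
0.124 [470.69005408 230.21252814] [array([400., 169.]), array([403., 281.]), array([543., 293.]), array([537., 180.])]
0.1305 [475.17126151 216.31934952] [array([404., 154.]), array([408., 267.]), array([548., 279.]), array([541., 166.])]
[ 0.56300555 -0.11745974  0.27255729]
```

View pics/v3.png

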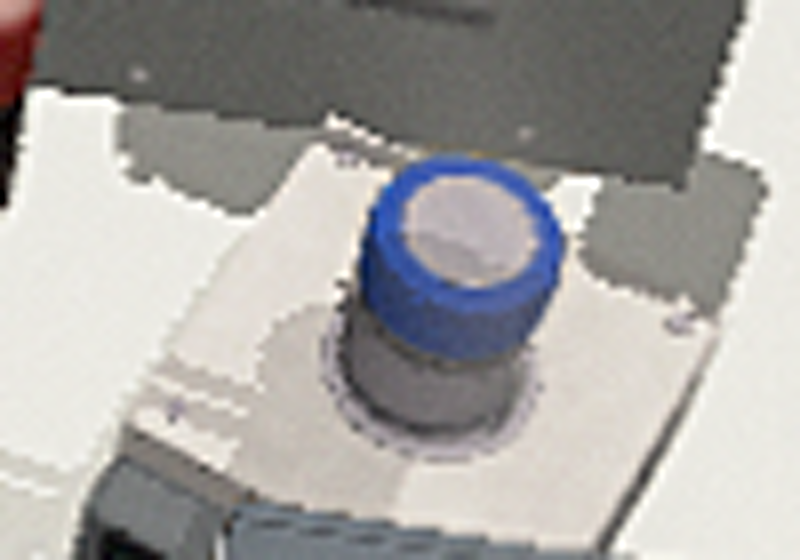

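```bash
python3 -c "
from plant import r
print(r.close_job())"
```

```text
the job is handed in; nothing more can be done
None
```

The job is handed in: the light cup (about 2.3 N) stands upright in the tray, and the heavy cup (about 5.3 N) is docked in the mill well. Its lid is at the height of a cup sitting on the well's floor in the last picture. The pins met the notches on the way down, so no turning was needed; the judge returned no verdict.

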